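# Open the soap pump jar for refilling

### The job

The soap jar in the square steel holder is to be refilled: first press the white pump plunger on its cap all the way down to its stop and hold it there for a moment, so that the pump is drained. Then unscrew the tight blue cap counter-clockwise while the jar stays braced down in its holder, and once the threads let go lift the cap straight off and finish holding it level in the gripper, about 2 cm above the jar's mouth and centred over it; do not put it down. Leave the other things where they are.

Things in the scene. Friction and masses are not known exactly. Their poses are not given: they have to be found in the camera images.
- thread (a joint): how far the cap has been unscrewed relative to the jar, rad: 0 = screwed tight, grows as the cap is turned counter-clockwise seen from above (up to 0.15 rad of play between cap and thread). Stiff all the way: about 0.5 N m, so grip the cap firmly (30 N or more). The two thread segments hold the cap down until about 1.05 rad (60 degrees); from 1.1 rad on they are disengaged and the cap lifts straight off; end stop at 1.65 rad.
- plunger (a joint): travel of the pump plunger into the cap, m: 0 = up, 0.009 = fully down at its stop. Spring: 2 N to start, 5.6 N at the stop; springs back up when released.
- plunger_top (a point): centre of the round flat top of the white pump plunger (26 mm across), on the cap's axis, 22 mm above the cap's top when up.
- cap_top (a point): centre of the top face of the cap, under the plunger; z along the cap's axis. 36 mm above the cap's lower edge.
- cap: blue ribbed round screw cap, 60 mm across, 36 mm high, 90 g with its pump plunger; origin at the centre of its lower edge. Graspable round its whole side wall. Screwed on, its lower edge is 90 mm above the jar's underside, 22 mm below the jar's rim.
- jar: white ceramic square soap jar, 64 x 64 x 80 mm with a round neck (49 mm across the threads) up to its rim at 112 mm; about 450 g (360 to 630 g); origin at the centre of its underside, z up. Loose: it stands upright in the square holder, which braces it against turning (1.5 mm play all round) but not against being lifted.
- jar_rim (a point): centre of the jar's open mouth, level with its rim, 112 mm above its underside.
- holder: fixed square steel holder, 77 x 77 mm outside, walls 5 mm thick and 45 mm high, on a 110 x 110 x 5 mm foot plate; origin at the centre of its underside; the jar stands on its floor, 5 mm up.
- soap_dish: bystander: white ceramic dish with a yellow soap bar, 110 x 80 x 30 mm; origin at the centre of its underside.
- cup: bystander: glass toothbrush cup, 72 mm across, 100 mm high; origin at the centre of its underside.
- pumice: bystander: grey pumice block 90 x 55 x 35 mm; origin at the centre of its underside.
- shampoo: bystander: closed orange shampoo bottle, 60 mm across, 180 mm high; origin at the centre of its underside.
- hairbrush: bystander: red plastic hairbrush, 205 mm long along its y, lying 32 mm high; origin underneath near its middle.
- nail_file: bystander: steel nail file with black handle, 180 mm long along its y, lying 9 mm high; origin underneath near its middle.
Mind the look-alikes: they are no part of the job. Leave any brown look-alike of the cap alone.

How it is judged:
By the outcome, as a careful person would: the job done as asked, in the order asked, and still so for the second after the job is handed in, while the arm keeps its last pose, push and grip.
It also fails if it takes over 48 s, if anything falls off the work surface, if the arm or the gripper's body presses on something with over 40 N, if the wrist force passes 120 N, or if a joint passes its speed limit or range.

### The arm

A 6-joint arm with a two-finger parallel gripper is mounted at the origin on the work surface. World frame = base frame: x ahead of the robot, y to its left, z up, the work surface at z = 0. Lengths are in mm, angles in rad, forces in N, time in s.
With the tool pointing down it reaches from about 375 to 825 mm from the base axis. Payload 5.5 kg.
Tool frame: the origin (TCP) lies between the finger pads; the fingertips stand env.tip_reach ahead of it and the grasp point (between the pads) lies 3 mm ahead of it (env.tip_reach is the distance from the TCP to the fingertips, in mm); x points along the fingers, y is the direction in which the jaws open and shut, and the axes are right-handed (so a half turn about x gives the same grasp; the last joint's range is limited). The gripper opens to 85 mm and grips with 20 to 120 N. Pads are 22 mm wide; open, the fingers measure 114 mm over their backs; the gripper's body (76 mm by 85 mm) begins 54 mm behind the grasp point. The pads swing forward as they close: fully open they stand 13 mm farther back than shut.
Start: joints at [-1.323, 0.314, -0.047, 1.21, 0, 1.571], TCP at [147.16, -581.669, 253.299] pointing down, gripper open.
Joint ranges: [-2.67, 2.67], [-0.69, 1.73], [-1.03, 1.25], [-2.08, 2.16], [-1.42, 1.45], [-3.14, 3.14]. Speed limits (rad/s): [2.39, 2.39, 3.01, 3.14, 3.14, 3.14].

### API

Orientations are given as a 3x3 rotation matrix whose columns are the frame's x, y, z axes.
In Python, from cell import env gives the robot as it stands. The module is installed in compiled form; this text tells all that it offers.
- The arm moves only by the tool drive_tool, never from a script. Its arguments are lists of equal length, an entry for each row: "linear": the shift along the tool's x, y, z in cm, a list of three; "delta_rot": the turn, a rotation vector about the tool's x, y, z in degrees, a list of three. A call has 1 to 5 rows; each row shifts and turns the commanded pose from where the row before left it, along the tool's axes as they then stand; what a row does not reach is not made up. A row lasts 1/12 s, in which the tool goes at most 41.7 mm and 7.16 degrees, less where a joint would pass 70% of its speed; a pose out of reach is approached as far as the arm can. A call with a gripper value outside its range is refused whole. "claw" is the opening, from 0 (shut) to 1 (fully open), set as the call begins (left out, the last holds). The fingers move at their own pace and stop on an object; the grip force is fixed at half the most. Time passes only in rows, so rows that do not move let the fingers close. It gives the time, the measured TCP pose, the force and the opening at its end, in the units of the state.
- env.observe(): the state, without advancing time (a new reading comes with each control period).
- env.snapshot(name): name is "scene" or "top" or "wrist"; returns (picture, depth): 400x640x3 uint8, red, green, blue; 400x640 float32, mm along the optical axis (not along the pixel's ray), 0 where there is no reading.
- env.camera_info(name): a dict with "camera_matrix" (3x3 intrinsics, pixels), "distortion" ([k1, k2, p1, p2, k3] as OpenCV has them; the pictures are not rectified), "rvec" (rotation vector, rad) and "tvec" (3), from world to camera coordinates, as OpenCV has them. Camera axes: x right, y down, z forward; pixel columns grow to the right and rows downward; lengths in mm; the calibration is good to about 2 mm. A picture is of the moment at which its call begins: read the wrist's pose just before it. camera_info takes no time and is no camera call; for the wrist camera it gives the pose at the moment of the call.
- env.finish_job(): hands the job in, once; it reports no verdict.
The state is a dict: "t": time; "joints": joint angles; "joint_vel": joint speeds; "effort": joint torques, N m; "eef_pos": TCP position; "orientation": TCP orientation; "ft_force": force on the tool from outside, world axes, zero at the start; "moment": the same for the moment, N m; "opening": finger opening in mm.
Only numpy, scipy, OpenCV 4.12 (cv2) and the standard library are available. Lean on these libraries where they do the work, as an engineer would, in place of code of your own. Each camera call takes 0.05 s, during which the arm holds its last target.

## Working session

There is one attempt and no reset: what is moved stays moved. The work goes in short steps, Python scripts to look and compute and a tool call to move; the robot and the scene stay as the last step left them, time stands still between calls to the robot, and variables do not carry over. Pictures are saved under pics/ and viewed, and the job is handed in when it is done.

Besides the shell and the picture viewer there is one more tool, called as name(argument=value, ...) on one line, values as JSON. drive_tool: Moves the arm, as the interface text tells. Its arguments: {"type":"object","properties":{"linear":{"type":"array"},"delta_rot":{"type":"array"},"claw":{"type":"number"}},"required":["linear","delta_rot"]}

```bash
mkdir -p pics; python3 - <<'E'
from cell import env
import cv2,numpy as np
s=env.observe()
for k,v in s.items(): print(k,np.round(v,3).tolist())
print(env.tip_reach)
for n in("scene","top"):
    p,d=env.snapshot(n); cv2.imwrite(f"pics/{n}0.png",p[:,:,::-1]); np.savez(f"{n}0.npz",p=p,d=d)
    print(n,{k:np.round(v,3).tolist() for k,v in env.camera_info(n).items()})
E
```

```text
t 0.0
joints [-1.323, 0.314, -0.048, 1.21, -0.0, 1.571]
joint_vel [0.001, 0.0, -0.001, -0.0, 0.002, 0.0]
effort [-0.001, -53.959, 33.975, 0.019, 0.0, -0.0]
eef_pos [147.027, -581.136, 252.433]
orientation [[-0.0, 0.245, -0.969], [0.002, -0.969, -0.245], [-1.0, -0.002, 0.0]]
ft_force [0.537, 1.011, -1.173]
moment [0.026, -0.053, 0.028]
opening 85.478
22.0
scene {'camera_matrix': [[390.825, 0.0, 318.039], [0.0, 390.825, 200.244], [0.0, 0.0, 1.0]], 'distortion': [-0.029, 0.0, 0.0, 0.0, 0.0], 'rvec': [1.942, 1.258, -0.582], 'tvec': [-228.202, -227.895, 1627.229]}
top {'camera_matrix': [[376.91, 0.0, 312.963], [0.0, 376.91, 202.783], [0.0, 0.0, 1.0]], 'distortion': [-0.074, 0.0, 0.0, 0.0, 0.0], 'rvec': [2.181, -2.174, 0.129], 'tvec': [-4.063, 598.935, 1036.849]}
```

View pics/scene0.png

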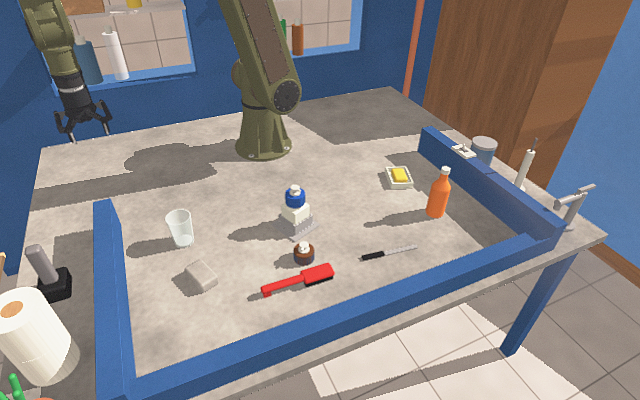

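View pics/top0.png

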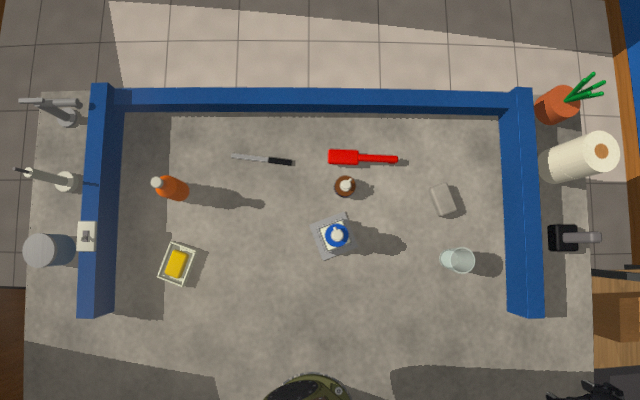

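The top view shows the blue cap with its white plunger at about (336,235) in the holder, and the brown look-alike at (345,187). In the scene view the cap is at about (295,198).

```bash
cat > h.py <<'E'
import cv2,numpy as np
from cell import env
def cam(n,ci=None):
    c=ci or env.camera_info(n); K=np.array(c["camera_matrix"]);D=np.array(c["distortion"]);R=cv2.Rodrigues(np.array(c["rvec"],float))[0];t=np.array(c["tvec"],float).ravel()
    return K,D,R,t
def ray(n,uv,ci=None):
    K,D,R,t=cam(n,ci); q=cv2.undistortPoints(np.array([[uv]],float),K,D)[0,0]
    d=R.T@np.array([q[0],q[1],1]); return -R.T@t,d
def onz(n,uv,z,ci=None):
    o,d=ray(n,uv,ci); return o+d*(z-o[2])/d[2]
def pts(n,mask,depth,ci=None):
    K,D,R,t=cam(n,ci); v,u=np.nonzero(mask&(depth>0)); q=cv2.undistortPoints(np.stack([u,v],1)[:,None].astype(float),K,D)[:,0]
    z=depth[v,u]; P=np.c_[q*z[:,None],z]; return (P-t)@R,np.c_[u,v]
E
python3 - <<'E'
from h import *
for n,(u,v,w) in {"top":(336,235,25),"scene":(295,200,30)}.items():
    f=np.load(f"{n}0.npz");p=f["p"];d=f["d"]
    hsv=cv2.cvtColor(p,cv2.COLOR_RGB2HSV); roi=np.zeros(d.shape,bool); roi[v-w:v+w,u-w:u+w]=1
    blue=roi&(hsv[...,0]>105)&(hsv[...,0]<130)&(hsv[...,1]>150)
    P,px=pts(n,blue,d); print(n,len(P),P.min(0),P.max(0),px.min(0),px.max(0))
    c,r=cv2.minEnclosingCircle(px.astype(np.float32)); print("circ",c,r,onz(n,c,131))
    P,px=pts(n,roi,d); top=P[:,2]>145; print("plunger",top.sum(),P[top].mean(0),P[top].max(0),px[top].mean(0)); print(onz(n,px[top].mean(0),153))
    cv2.imwrite(f"pics/{n}_crop.png",cv2.resize(p[v-40:v+40,u-50:u+50,::-1],None,fx=7,fy=7,interpolation=cv2.INTER_CUBIC))
E
```

```text
top 240 [478.06243481 -87.85565336  81.90270878] [534.73436172 -31.30657552 135.85598454] [325 224] [347 246]
circ (336.2894592285156, 234.92105102539062) 11.405806541442871 [506.77983275 -59.99444917 131.        ]
plunger 95 [509.5010001  -58.43167081 151.9790885 ] [528.63805369 -47.59482117 156.92522884] [336.32631579 233.69473684]
[509.47588498 -58.34988548 153.        ]
scene 212 [481.76094599 -91.23992969  95.79328995] [540.5343518  -33.74596806 132.40599783] [286 189] [304 207]
circ (294.875, 196.875) 10.64346694946289 [528.17710199 -68.62523711 131.        ]
plunger 55 [512.93501871 -60.4411063  150.3329046 ] [530.45443332 -48.56720162 155.57107215] [295.4        188.10909091]
[516.28535992 -61.73302747 153.        ]
```

View pics/top_crop.png

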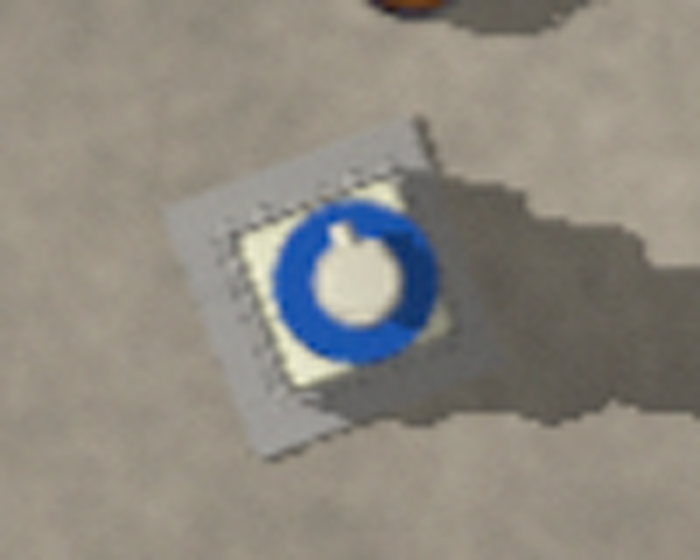

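View pics/scene_crop.png

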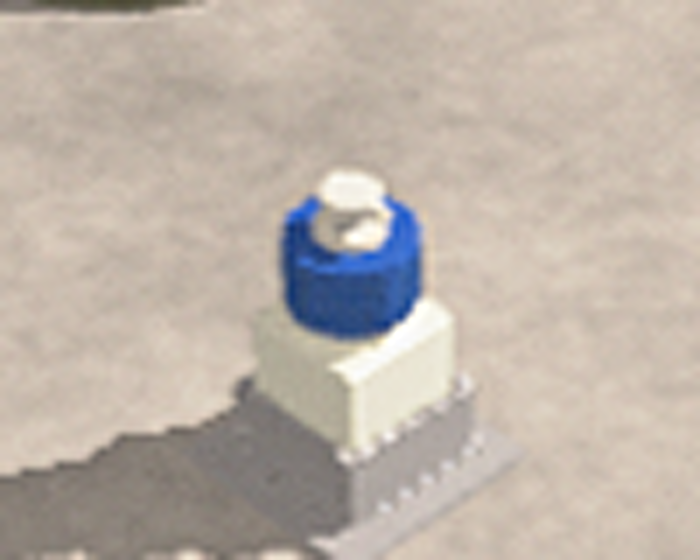

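drive_tool(linear=[[0,-2.3,-2.6],[0,-2.3,-2.6],[0,-2.3,-2.6],[0,-2.3,-2.6],[0,-2.3,-2.6]], delta_rot=[[0,0,0],[0,0,0],[0,0,0],[0,0,0],[0,0,0]], claw=1)

```text
t: 0.52
eef_pos: [245.3, -436.7, 252.8]
orientation: [[-0.0, 0.245, -0.97], [0.001, -0.97, -0.245], [-1.0, -0.001, 0.0]]
ft_force: [1.5, -0.0, 1.2]
opening: 85.4
```

drive_tool(linear=[[0,-2.3,-2.6],[0,-2.3,-2.6],[0,-2.3,-2.6],[0,-2.3,-2.6],[0,-2.3,-2.6]], delta_rot=[[0,0,0],[0,0,0],[0,0,0],[0,0,0],[0,0,0]])

```text
t: 0.93
eef_pos: [343.2, -293.3, 253.1]
orientation: [[-0.0, 0.245, -0.97], [0.0, -0.97, -0.245], [-1.0, -0.0, 0.0]]
ft_force: [0.2, 0.3, -0.3]
opening: 85.4
```

drive_tool(linear=[[0,-2.3,-2.6],[0,-2.3,-2.6],[0,-2.3,-2.6],[0,-2.3,-2.6],[0,-2.3,-2.6]], delta_rot=[[0,0,0],[0,0,0],[0,0,0],[0,0,0],[0,0,0]])

```text
t: 1.35
eef_pos: [441.1, -149.9, 253.1]
orientation: [[-0.0, 0.245, -0.969], [0.0, -0.969, -0.245], [-1.0, -0.0, 0.0]]
ft_force: [-0.5, -0.2, 0.4]
opening: 85.5
```

drive_tool(linear=[[0,-2.3,-2.8],[0,-2.3,-2.8],[0,-2.4,-2.9],[0,0,0]], delta_rot=[[0,0,0],[0,0,0],[0,0,0],[0,0,0]])

```text
t: 1.68
eef_pos: [508.9, -58.2, 252.9]
orientation: [[0.002, 0.251, -0.968], [0.002, -0.968, -0.251], [-1.0, -0.002, -0.002]]
ft_force: [-0.4, -0.9, -0.0]
opening: 85.6
```

```bash
python3 - <<'E'
from h import *
s=env.observe(); print(s["eef_pos"],s["joints"],s["ft_force"])
ci=env.camera_info("wrist"); p,d=env.snapshot("wrist"); cv2.imwrite("pics/w1.png",p[:,:,::-1]); np.savez("w1.npz",p=p,d=d,**ci)
print(onz("wrist",(320,200),131,ci))
hsv=cv2.cvtColor(p,cv2.COLOR_RGB2HSV)
blue=(hsv[...,0]>105)&(hsv[...,0]<130)&(hsv[...,1]>150)
P,px=pts("wrist",blue,d,ci)
P_=P[P[:,2]>128];print(len(P_),P_.min(0),P_.max(0))
P,px=pts("wrist",d>0,d,ci); m=(P[:,2]>147)&(P[:,2]<165)&(abs(P[:,0]-507)<40)&(abs(P[:,1]+60)<40);print(m.sum(),P[m].min(0),P[m].max(0),np.median(P[m],0))
E
```

```text
[508.90685054 -58.21623481 252.85926949] [-1.15425663e-01  1.47921838e-01 -2.58813576e-01  1.16281160e+00
  2.53061786e-03  2.77274114e+00] [-0.37220333 -0.89602417 -0.03370623]
[512.54964399 -59.97992631 131.        ]
407 [ 479.37525379 -123.49542316  128.57215714] [538.05651414   9.78223836 325.4431437 ]
1137 [494.16010987 -73.64580712 147.02315156] [528.44699627 -48.1727949  154.84453621] [509.26327659 -59.01044814 152.80785048]
```

View pics/w1.png

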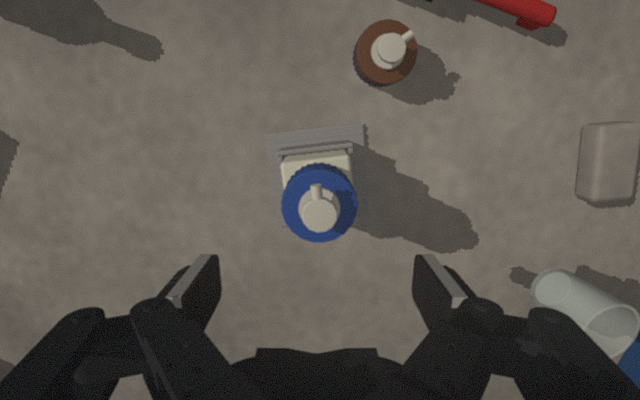

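The wrist view shows the cap at about (319,203), the plunger top at about (319,209), and the spout pointing up in the image. The brown look-alike is well clear at (385,52). Next I'll fit the cap and plunger centres.

```bash
python3 - <<'E'
from h import *
f=np.load("w1.npz");p=f["p"];d=f["d"];ci={k:f[k] for k in("camera_matrix","distortion","rvec","tvec")}
print("cam",ray("wrist",(320,200),ci))
hsv=cv2.cvtColor(p,cv2.COLOR_RGB2HSV)
P=np.zeros(d.shape+(3,)); Q,px=pts("wrist",d>0,d,ci); P[px[:,1],px[:,0]]=Q
roi=np.zeros(d.shape,bool); roi[150:250,270:370]=1
a=roi&(P[...,2]>126)&(P[...,2]<136); b=roi&(P[...,2]>150.5)
for nm,m,z in(("cap",a|b,131),("pl",b,153)):
    cs,_=cv2.findContours(m.astype(np.uint8),cv2.RETR_EXTERNAL,cv2.CHAIN_APPROX_NONE); c=max(cs,key=cv2.contourArea)[:,0]
    W=np.array([onz("wrist",q,z,ci) for q in c.astype(float)])
    A=np.c_[2*W[:,:2],np.ones(len(W))]; 
    w=np.ones(len(W),bool)
    for _ in range(5):
        s=np.linalg.lstsq(A[w],(W[w,:2]**2).sum(1),rcond=None)[0]; r=np.sqrt(s[2]+s[0]**2+s[1]**2); e=np.hypot(*(W[:,:2]-s[:2]).T)-r; w=abs(e)<max(1.0,np.std(e[w])*1.5)
    print(nm,s[:2],r,w.sum(),len(w),np.median(P[m],0))
E
```

```text
cam (array([574.9678687 , -41.37050276, 373.43049322]), array([-0.24867959, -0.07414155, -0.96586399]))
cap [507.29924192 -60.65302737] 29.42803136777349 217 217 [510.71098174 -59.60095243 131.33080423]
pl [507.66375007 -60.34515535] 12.721704509985534 89 127 [508.66431161 -59.1622177  152.85014433]
```

drive_tool(linear=[[0,0,0],[0,0,0],[0,0,0],[0,0,0],[0,0,0]], delta_rot=[[0,0,0],[0,0,0],[0,0,0],[0,0,0],[0,0,0]], claw=0)

```text
t: 2.15
eef_pos: [505.4, -63.7, 253.4]
orientation: [[0.0, 0.244, -0.97], [-0.0, -0.97, -0.244], [-1.0, 0.0, -0.0]]
ft_force: [-0.2, -0.2, -0.8]
opening: 25.5
```

drive_tool(linear=[[2,0,0],[2,0,0],[0,0,0],[0,0,0],[0,0,0]], delta_rot=[[0,0,0],[0,0,0],[0,0,0],[0,0,0],[0,0,0]])

```text
t: 2.57
eef_pos: [506.1, -63.2, 214.2]
orientation: [[0.001, 0.245, -0.97], [-0.0, -0.97, -0.245], [-1.0, 0.0, -0.001]]
ft_force: [0.3, -0.3, -0.2]
opening: 0.2
```

```bash
cat > fit.py <<'E'
from h import *
import sys
def fit(name,cx,cy,zc=131,zp=153):
    for _ in range(3): s=env.observe(); 
    print(np.round(s["eef_pos"],2),np.round(s["joint_vel"],3))
    ci=env.camera_info("wrist"); p,d=env.snapshot("wrist"); cv2.imwrite(f"pics/{name}.png",p[:,:,::-1]); np.savez(f"{name}.npz",p=p,d=d,**ci)
    P=np.zeros(d.shape+(3,)); Q,px=pts("wrist",d>0,d,ci); P[px[:,1],px[:,0]]=Q
    near=np.hypot(P[...,0]-cx,P[...,1]-cy)<40
    a=near&(P[...,2]>zc-4)&(P[...,2]<zc+4); b=near&(abs(P[...,2]-zp)<2.5)
    for nm,m,z in(("cap",a|b,zc),("pl",b,zp)):
        cs,_=cv2.findContours(m.astype(np.uint8),cv2.RETR_EXTERNAL,cv2.CHAIN_APPROX_NONE); c=max(cs,key=cv2.contourArea)[:,0]
        W=np.array([onz("wrist",q,z,ci) for q in c.astype(float)])
        A=np.c_[2*W[:,:2],np.ones(len(W))]; w=np.ones(len(W),bool)
        for _ in range(5):
            s=np.linalg.lstsq(A[w],(W[w,:2]**2).sum(1),rcond=None)[0]; r=np.sqrt(s[2]+s[0]**2+s[1]**2); e=np.hypot(*(W[:,:2]-s[:2]).T)-r; w=abs(e)<max(1.0,np.std(e[w])*1.5)
        print(nm,s[:2],r,w.sum(),len(w),np.median(P[m],0))
E
python3 -c "
from fit import *
fit('w2',507,-60)"
```

```text
[506.06 -63.18 214.2 ] [ 0.006 -0.007  0.016 -0.005  0.002  0.001]
cap [507.39084632 -60.63052691] 29.32070088022246 212 266 [512.7074027  -57.84900349 131.28896289]
pl [509.62472671 -59.95732414] 12.575760776965534 82 149 [509.82752849 -58.56759626 152.82088865]
```

View pics/w2.png

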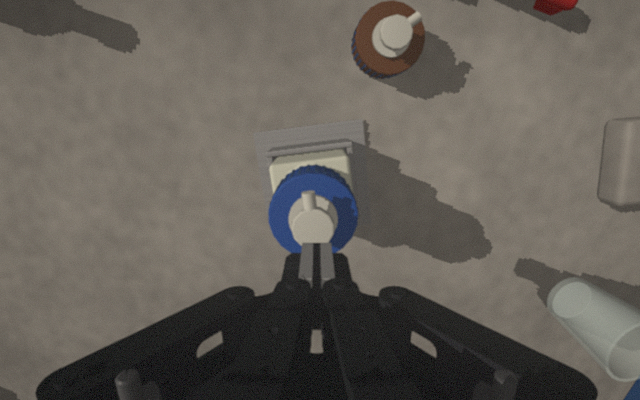

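drive_tool(linear=[[1.2,-0.23,-0.18],[1.2,0,0],[1.0,0,0],[0,0,0],[0,0,0]], delta_rot=[[0,0,0],[0,0,0],[0,0,0],[0,0,0],[0,0,0]])

```text
t: 3.03
eef_pos: [506.9, -60.2, 179.5]
orientation: [[-0.0, 0.245, -0.969], [0.0, -0.969, -0.245], [-1.0, -0.0, 0.0]]
ft_force: [-0.2, 0.2, -0.7]
opening: 0.1
```

drive_tool(linear=[[0.2,0,0],[0.2,0,0],[0.2,0,0],[0,0,0],[0,0,0]], delta_rot=[[0,0,0],[0,0,0],[0,0,0],[0,0,0],[0,0,0]])

```text
t: 3.45
eef_pos: [507.6, -60.3, 173.8]
orientation: [[0.001, 0.245, -0.969], [-0.0, -0.969, -0.245], [-1.0, 0.0, -0.001]]
ft_force: [1.0, -1.0, 2.7]
opening: 0.2
```

Contact is starting (2.7 N) with the tip at about 152, so I'll continue in small steps.

drive_tool(linear=[[0.15,0,0],[0.15,0,0],[0.15,0,0],[0.15,0,0],[0,0,0]], delta_rot=[[0,0,0],[0,0,0],[0,0,0],[0,0,0],[0,0,0]])

```text
t: 3.87
eef_pos: [507.6, -60.2, 167.4]
orientation: [[0.001, 0.245, -0.969], [-0.0, -0.969, -0.245], [-1.0, 0.0, -0.001]]
ft_force: [1.9, -0.1, 4.9]
opening: 0.0
```

drive_tool(linear=[[0.1,0,0],[0.1,0,0],[0,0,0],[0,0,0]], delta_rot=[[0,0,0],[0,0,0],[0,0,0],[0,0,0]])

```text
t: 4.2
eef_pos: [507.6, -60.3, 166.0]
orientation: [[0.001, 0.245, -0.969], [-0.0, -0.969, -0.245], [-1.0, 0.001, -0.001]]
ft_force: [0.8, -1.0, 7.6]
opening: -0.0
```

drive_tool(linear=[[0.05,0,0],[0.05,0,0],[0,0,0],[0,0,0]], delta_rot=[[0,0,0],[0,0,0],[0,0,0],[0,0,0]])

```text
t: 4.53
eef_pos: [507.7, -60.3, 165.9]
orientation: [[0.002, 0.245, -0.969], [-0.0, -0.969, -0.245], [-1.0, 0.001, -0.002]]
ft_force: [-1.6, -0.1, 14.6]
opening: -0.3
```

At the stop: the force rose to 14.6 N with no further travel. I'll push slightly more and hold for about a second.

drive_tool(linear=[[0.05,0,0],[0,0,0],[0,0,0],[0,0,0],[0,0,0]], delta_rot=[[0,0,0],[0,0,0],[0,0,0],[0,0,0],[0,0,0]])

```text
t: 4.95
eef_pos: [507.8, -60.3, 165.8]
orientation: [[0.002, 0.245, -0.969], [-0.0, -0.969, -0.245], [-1.0, 0.001, -0.002]]
ft_force: [-3.2, 1.2, 18.4]
opening: 0.1
```

drive_tool(linear=[[0,0,0],[0,0,0],[0,0,0],[0,0,0],[0,0,0]], delta_rot=[[0,0,0],[0,0,0],[0,0,0],[0,0,0],[0,0,0]])

```text
t: 5.37
eef_pos: [507.8, -60.3, 165.8]
orientation: [[0.002, 0.245, -0.969], [-0.0, -0.969, -0.245], [-1.0, 0.001, -0.002]]
ft_force: [-2.2, -0.4, 18.7]
opening: -0.2
```

drive_tool(linear=[[0,0,0],[0,0,0],[0,0,0],[0,0,0],[0,0,0]], delta_rot=[[0,0,0],[0,0,0],[0,0,0],[0,0,0],[0,0,0]])

```text
t: 5.78
eef_pos: [507.8, -60.3, 165.8]
orientation: [[0.002, 0.245, -0.969], [-0.0, -0.969, -0.245], [-1.0, 0.001, -0.002]]
ft_force: [-2.9, 0.7, 18.6]
opening: 0.2
```

drive_tool(linear=[[0,0,0],[0,0,0],[0,0,0],[0,0,0],[0,0,0]], delta_rot=[[0,0,0],[0,0,0],[0,0,0],[0,0,0],[0,0,0]])

```text
t: 6.2
eef_pos: [507.7, -60.3, 165.8]
orientation: [[0.002, 0.245, -0.969], [-0.0, -0.969, -0.245], [-1.0, 0.001, -0.002]]
ft_force: [-2.9, 0.5, 18.0]
opening: 0.0
```

drive_tool(linear=[[-0.5,0,0],[-1.0,0,0],[-1.5,0,0],[-1.5,0,0],[0,0,0]], delta_rot=[[0,0,0],[0,0,0],[0,0,0],[0,0,0],[0,0,0]])

```text
t: 6.62
eef_pos: [507.7, -60.2, 211.0]
orientation: [[0.002, 0.245, -0.969], [-0.0, -0.969, -0.245], [-1.0, 0.001, -0.002]]
ft_force: [-0.2, -0.6, -0.6]
opening: -0.2
```

drive_tool(linear=[[0,0,0],[0,0,0],[0,0,0],[0,0,0],[0,0,0]], delta_rot=[[0,0,0],[0,0,0],[0,0,0],[0,0,0],[0,0,0]], claw=1)

```text
t: 7.03
eef_pos: [506.5, -60.1, 208.0]
orientation: [[-0.002, 0.245, -0.969], [0.0, -0.969, -0.245], [-1.0, -0.001, 0.001]]
ft_force: [1.5, -0.0, 0.2]
opening: 60.7
```

drive_tool(linear=[[0,0,0],[0,0,0],[0,0,0],[0,0,0],[0,0,0]], delta_rot=[[0,0,0],[0,0,0],[0,0,0],[0,0,0],[0,0,0]])

```text
t: 7.45
eef_pos: [507.1, -60.2, 208.8]
orientation: [[0.0, 0.245, -0.969], [-0.0, -0.969, -0.245], [-1.0, 0.0, -0.0]]
ft_force: [-0.2, 0.6, 0.2]
opening: 85.2
```

```bash
python3 -c "
from fit import *
fit('w3',507,-60); print(env.observe()['joints'])"
```

```text
[507.09 -60.18 208.84] [-0.001  0.     0.     0.002 -0.001 -0.001]
cap [506.92779599 -60.6020451 ] 29.41484530515537 255 255 [510.72704117 -59.29599464 131.27793   ]
pl [507.21697186 -60.43305071] 12.642165212652241 111 151 [508.63003463 -59.11317386 152.82035775]
[-1.18141709e-01  1.69873432e-01 -3.35290589e-01  1.06559383e+00
  2.88987924e-05  2.77567017e+00]
```

View pics/w3.png

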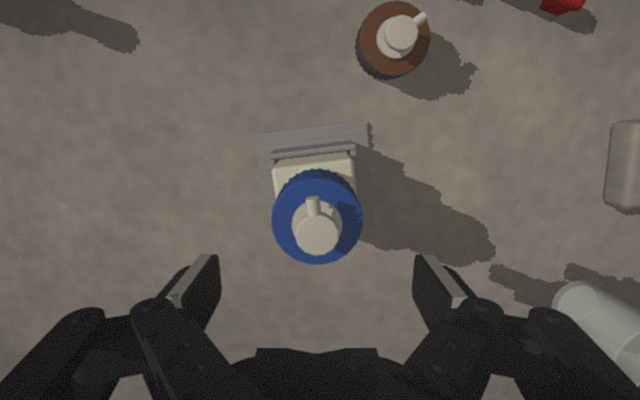

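The cap centre is at about (317,218), midway between the pads at columns 218 and 414, and measures within 0.5 mm of the TCP axis. Descending to grasp.

drive_tool(linear=[[2,0,0],[2,0,0],[2,0,0],[1.4,0,0],[0,0,0]], delta_rot=[[0,0,0],[0,0,0],[0,0,0],[0,0,0],[0,0,0]])

```text
t: 7.92
eef_pos: [504.8, -59.9, 132.0]
orientation: [[-0.005, 0.245, -0.969], [0.001, -0.969, -0.245], [-1.0, -0.002, 0.005]]
ft_force: [1.0, 0.3, 0.4]
opening: 85.1
```

drive_tool(linear=[[1,0,0],[1,0,0],[0,0,0],[0,0,0]], delta_rot=[[0,0,0],[0,0,0],[0,0,0],[0,0,0]])

```text
t: 8.25
eef_pos: [506.9, -60.2, 114.6]
orientation: [[-0.001, 0.245, -0.969], [0.0, -0.969, -0.245], [-1.0, -0.0, 0.001]]
ft_force: [0.3, -0.4, -0.6]
opening: 85.3
```

drive_tool(linear=[[0,0,0],[0,0,0],[0,0,0],[0,0,0],[0,0,0]], delta_rot=[[0,0,0],[0,0,0],[0,0,0],[0,0,0],[0,0,0]], claw=0)

```text
t: 8.67
eef_pos: [507.9, -60.3, 115.8]
orientation: [[0.002, 0.245, -0.969], [-0.0, -0.969, -0.245], [-1.0, 0.001, -0.002]]
ft_force: [-1.1, 0.4, 5.6]
opening: 59.0
```

drive_tool(linear=[[0,0,0],[0,0,0],[0,0,0],[0,0,0],[0,0,0]], delta_rot=[[0,0,0],[0,0,0],[0,0,0],[0,0,0],[0,0,0]])

```text
t: 9.08
eef_pos: [507.9, -60.3, 115.8]
orientation: [[0.002, 0.245, -0.969], [-0.0, -0.969, -0.245], [-1.0, 0.001, -0.002]]
ft_force: [0.1, 0.5, 6.0]
opening: 58.8
```

drive_tool(linear=[[0,0,0],[0,0,0],[0,0,0],[0,0,0],[0,0,0]], delta_rot=[[-3,0,0],[-5,0,0],[-5,0,0],[-5,0,0],[-2,0,0]])

```text
t: 9.5
eef_pos: [507.9, -60.0, 115.9]
orientation: [[0.002, 0.564, -0.826], [0.001, -0.826, -0.564], [-1.0, 0.001, -0.002]]
ft_force: [-0.7, 1.9, 5.6]
opening: 58.8
```

```bash
python3 -c "
from h import *
s=env.observe(); print(s['moment'],s['ft_force'],s['joints'],s['eef_pos'])"
```

```text
[ 0.30102652  0.14550241 -0.52814854] [-0.70540137  1.87864329  5.56739452] [-1.18119091e-01  2.47656682e-01 -4.66781218e-01  8.54442003e-01
  7.62965451e-04  2.42388946e+00] [507.87433461 -60.03288119 115.86126394]
```

Counter-clockwise rotation confirmed, with the thread resisting at about 0.53 N m.

drive_tool(linear=[[0,0,0],[0,0,0],[0,0,0],[0,0,0],[0,0,0]], delta_rot=[[-5,0,0],[-5,0,0],[-5,0,0],[-5,0,0],[-5,0,0]])

```text
t: 9.92
eef_pos: [507.5, -59.7, 115.8]
orientation: [[0.001, 0.861, -0.509], [0.001, -0.509, -0.861], [-1.0, 0.001, -0.002]]
ft_force: [-1.4, 2.5, 7.5]
opening: 58.7
```

drive_tool(linear=[[0,0,0],[0,0,0],[0,0,0],[0,0,0],[0,0,0]], delta_rot=[[-5,0,0],[-5,0,0],[-5,0,0],[-5,0,0],[-3,0,0]])

```text
t: 10.33
eef_pos: [507.2, -59.7, 115.8]
orientation: [[0.001, 0.991, -0.133], [0.001, -0.133, -0.991], [-1.0, 0.001, -0.001]]
ft_force: [-3.6, 1.8, 9.1]
opening: 58.6
```

drive_tool(linear=[[0,0,0],[0,0,0],[0,0,0],[0,0,0],[0,0,0]], delta_rot=[[-5,0,0],[-5,0,0],[-5,0,0],[-3,0,0],[0,0,0]])

```text
t: 10.75
eef_pos: [506.9, -59.7, 115.8]
orientation: [[0.0, 0.984, 0.179], [0.001, 0.179, -0.984], [-1.0, 0.001, -0.001]]
ft_force: [-4.2, 2.2, 10.0]
opening: 58.4
```

```bash
python3 - <<'E'
from h import *
s=env.observe(); print(s['moment'],s['ft_force'],s['joints'],s['eef_pos'])
for n in("top","scene"):
    p,d=env.snapshot(n)
    u,v=(336,235) if n=="top" else (295,200)
    cv2.imwrite(f"pics/{n}2.png",cv2.resize(p[v-40:v+40,u-50:u+50,::-1],None,fx=6,fy=6,interpolation=cv2.INTER_CUBIC))
p,d=env.snapshot("wrist");cv2.imwrite("pics/w4.png",p[:,:,::-1])
E
```

```text
[ 0.47402139  0.78100529 -0.31819091] [-4.17630352  2.19301346  9.95749449] [-0.11793688  0.24733246 -0.46737887  0.85591669  0.00128499  1.27329937] [506.91166686 -59.66259898 115.79740457]
```

View pics/w4.png

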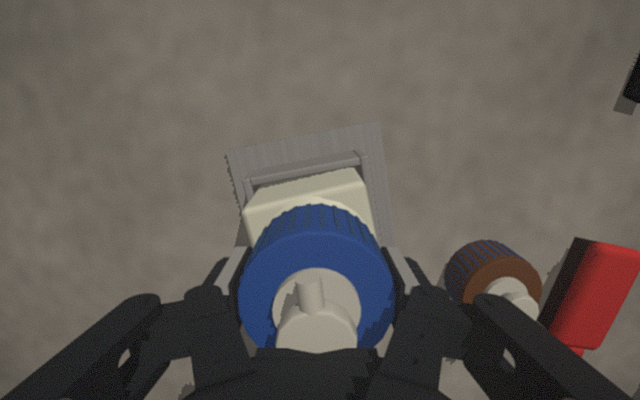

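View pics/scene2.png

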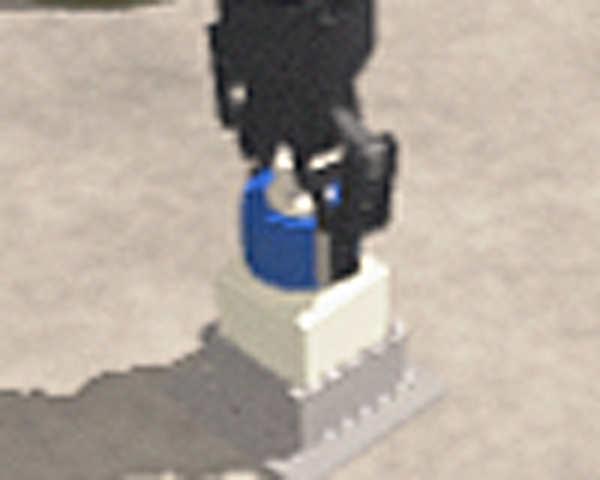

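The spout still points up in the wrist view, (308,280) to (315,335), so the cap turned with the gripper by about 86° without visible slip. The jar is still seated in its holder. I'll do a small test lift and watch the force.

drive_tool(linear=[[-0.2,0,0],[-0.2,0,0],[-0.2,0,0],[0,0,0],[0,0,0]], delta_rot=[[0,0,0],[0,0,0],[0,0,0],[0,0,0],[0,0,0]])

```text
t: 11.32
eef_pos: [506.9, -60.3, 120.9]
orientation: [[-0.0, 0.984, 0.177], [-0.0, 0.177, -0.984], [-1.0, -0.0, 0.0]]
ft_force: [-0.8, 0.3, 0.2]
opening: 58.8
```

Only the cap's weight is on the tool (jar not lifting), so I continue straight up.

drive_tool(linear=[[-0.6,0,0],[-0.6,0,0],[-0.6,0,0],[0,0,0],[0,0,0]], delta_rot=[[0,0,0],[0,0,0],[0,0,0],[0,0,0],[0,0,0]])

```text
t: 11.73
eef_pos: [507.6, -60.3, 139.5]
orientation: [[0.001, 0.984, 0.177], [-0.0, 0.177, -0.984], [-1.0, 0.001, 0.0]]
ft_force: [-1.0, -0.3, -1.1]
opening: 59.3
```

drive_tool(linear=[[-0.6,0,0],[-0.6,0,0],[-0.6,0,0],[0,0,0],[0,0,0]], delta_rot=[[0,0,0],[0,0,0],[0,0,0],[0,0,0],[0,0,0]])

```text
t: 12.15
eef_pos: [507.5, -60.2, 157.4]
orientation: [[0.001, 0.984, 0.177], [-0.0, 0.177, -0.984], [-1.0, 0.001, 0.0]]
ft_force: [0.4, -0.2, -0.9]
opening: 58.4
```

drive_tool(linear=[[0,0,0],[0,0,0],[0,0,0],[0,0,0],[0,0,0]], delta_rot=[[0,0,0],[0,0,0],[0,0,0],[0,0,0],[0,0,0]])

```text
t: 12.57
eef_pos: [506.9, -60.2, 156.6]
orientation: [[-0.0, 0.984, 0.177], [0.0, 0.177, -0.984], [-1.0, -0.0, -0.0]]
ft_force: [0.0, 0.0, -1.5]
opening: 58.0
```

```bash
python3 - <<'E'
from h import *
s=env.observe(); print(s['moment'],s['ft_force'],s['joints'],s['eef_pos'])
for n in("top","scene"):
    p,d=env.snapshot(n); np.savez(f"{n}3.npz",p=p,d=d)
    u,v=(336,235) if n=="top" else (295,195)
    cv2.imwrite(f"pics/{n}3.png",cv2.resize(p[v-40:v+40,u-50:u+50,::-1],None,fx=6,fy=6,interpolation=cv2.INTER_CUBIC))
    w=35; roi=np.zeros(d.shape,bool); roi[v-w:v+w,u-w:u+w]=1
    hsv=cv2.cvtColor(p,cv2.COLOR_RGB2HSV)
    P,px=pts(n,roi&(hsv[...,0]>105)&(hsv[...,0]<130)&(hsv[...,1]>150),d); print(n,"blue",len(P),P.min(0),P.max(0),np.percentile(P[:,2],[2,98]))
    P,px=pts(n,roi&(hsv[...,1]<80)&(hsv[...,2]>150),d); k=P[:,2]>60; P=P[k]; print("white",len(P),P.min(0),P.max(0),np.percentile(P[:,2],[2,98]))
ci=env.camera_info("wrist");p,d=env.snapshot("wrist");cv2.imwrite("pics/w5.png",p[:,:,::-1]);np.savez("w5.npz",p=p,d=d,**ci)
E
```

```text
[ 0.04520536  0.01245528 -0.00451822] [ 0.00737758  0.00758032 -1.52245491] [-1.18141293e-01  2.09081015e-01 -4.13184139e-01  9.48862790e-01
 -8.89965852e-07  1.27466468e+00] [506.93208432 -60.17008696 156.62341862]Traceback (most recent call last):
  File "<stdin>", line 9, in <module>
  File "h.py", line 12, in pts
    K,D,R,t=cam(n,ci); v,u=np.nonzero(mask&(depth>0)); q=cv2.undistortPoints(np.stack([u,v],1)[:,None].astype(float),K,D)[:,0]
                                                         ~~~~~~~~~~~~~~~~~~~^^^^^^^^^^^^^^^^^^^^^^^^^^^^^^^^^^^^^^^^^^^^^
cv2.error: OpenCV(4.12.0) /io/opencv/modules/calib3d/src/undistort.dispatch.cpp:347: error: (-215:Assertion failed) CV_IS_MAT(_src) && CV_IS_MAT(_dst) && (_src->rows == 1 || _src->cols == 1) && (_dst->rows == 1 || _dst->cols == 1) && _src->cols + _src->rows - 1 == _dst->rows + _dst->cols - 1 && (CV_MAT_TYPE(_src->type) == CV_32FC2 || CV_MAT_TYPE(_src->type) == CV_64FC2) && (CV_MAT_TYPE(_dst->type) == CV_32FC2 || CV_MAT_TYPE(_dst->type) == CV_64FC2) in function 'cvUndistortPointsInternal'
```

The gripper covers the cap in the top view, so I'll measure from the scene and wrist views only.

```bash
python3 - <<'E'
from h import *
n="scene"
p,d=env.snapshot(n)
u,v=(295,195)
cv2.imwrite(f"pics/{n}3.png",cv2.resize(p[v-40:v+40,u-50:u+50,::-1],None,fx=6,fy=6,interpolation=cv2.INTER_CUBIC))
ci=env.camera_info("wrist");pw,dw=env.snapshot("wrist");cv2.imwrite("pics/w5.png",pw[:,:,::-1]);np.savez("w5.npz",p=pw,d=dw,**ci)
w=35; roi=np.zeros(d.shape,bool); roi[v-w:v+w,u-w:u+w]=1
hsv=cv2.cvtColor(p,cv2.COLOR_RGB2HSV)
P,px=pts(n,roi&(hsv[...,0]>105)&(hsv[...,0]<130)&(hsv[...,1]>150),d); print("blue",len(P),P.min(0),P.max(0))
P,px=pts(n,roi,d); k=(P[:,2]>75)&(P[:,2]<131)&(abs(P[:,0]-507)<50)&(abs(P[:,1]+60)<50); print("heights",np.histogram(P[k][:,2],np.arange(75,132,4)))
hw=cv2.cvtColor(pw,cv2.COLOR_RGB2HSV); b=(hw[...,0]>105)&(hw[...,0]<130)&(hw[...,1]>150)
P,px=pts("wrist",b,dw,ci); k=(abs(P[:,0]-507)<40)&(abs(P[:,1]+60)<40); P=P[k]; print("wrist blue",len(P),np.percentile(P,[1,99],axis=0)); 
t=P[P[:,2]>168]; A=np.c_[t[:,:2]-[507,-60],np.ones(len(t))]; print("plane",np.linalg.lstsq(A,t[:,2],rcond=None)[0],len(t))
E
```

```text
blue 151 [478.01865208 -92.38412821 135.94129435] [539.4896046  -40.39595139 173.34213325]
heights (array([34, 49, 84, 43, 11, 13, 16, 22, 25, 32, 11,  0,  0,  0]), array([ 75,  79,  83,  87,  91,  95,  99, 103, 107, 111, 115, 119, 123,
       127, 131]))
wrist blue 5821 [[478.77986399 -80.58707104 157.43840316]
 [532.81240856 -31.7778116  172.88955858]]
plane [-1.04122498e-03 -6.35681838e-03  1.71602609e+02] 5631
```

View pics/w5.png

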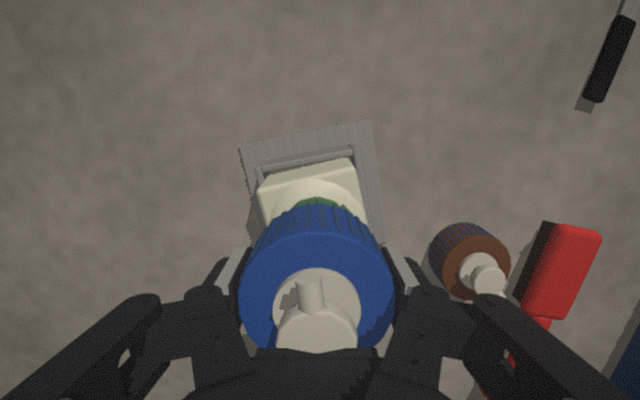

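View pics/scene3.png

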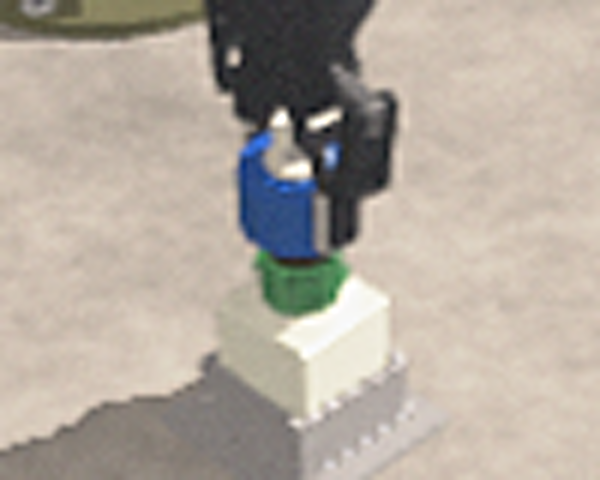

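The scene view shows the jar seated with its green threaded neck exposed and the cap above it. The cap top is at z = 171.6, so its lower edge is at 135.6 against a rim at 117: an 18.6 mm gap, level to within 0.4°. I'll raise it 1.3 mm.

drive_tool(linear=[[-0.13,0,0],[0,0,0],[0,0,0],[0,0,0],[0,0,0]], delta_rot=[[0,0,0],[0,0,0],[0,0,0],[0,0,0],[0,0,0]])

```text
t: 13.13
eef_pos: [507.1, -60.2, 158.1]
orientation: [[0.0, 0.984, 0.177], [0.0, 0.177, -0.984], [-1.0, 0.0, -0.0]]
ft_force: [-0.1, -0.2, -0.8]
opening: 58.7
```

drive_tool(linear=[[0,0,0],[0,0,0],[0,0,0],[0,0,0],[0,0,0]], delta_rot=[[0,0,0],[0,0,0],[0,0,0],[0,0,0],[0,0,0]])

```text
t: 13.55
eef_pos: [507.1, -60.2, 158.1]
orientation: [[0.0, 0.984, 0.177], [0.0, 0.177, -0.984], [-1.0, 0.0, -0.0]]
ft_force: [-0.5, -0.3, -1.8]
opening: 58.4
```

```bash
python3 - <<'E'
from cell import env
s=env.observe(); print(s["t"],s["eef_pos"],s["ft_force"],s["opening"]); print(env.finish_job())
E
```

```text
13.55 [507.06345997 -60.16764162 158.09627181] [-0.49667044 -0.2982975  -1.78068773] 58.42797000384526
the job is handed in; nothing more can be done
None
```

The job is handed in at 13.55 s, with the cap held level about 2 cm above the jar's mouth. No verdict was reported.

- **Plunger:** I pressed it down about 9 mm to its stop with the closed fingertips. The force rose to about 18 N with no more travel, and I held it there for about 1.7 s before releasing.
- **Unscrewing:** I gripped the cap and turned it 86° counter-clockwise while pressing down with 6–10 N. The thread resisted at about 0.5 N m, and the spout turned with the gripper, so I saw no slip.
- **Lift:** The cap came straight up with only its own weight on the tool, so the jar was not lifted. In the last pictures the jar stood seated in its holder with its neck exposed.
- **Final pose:** The cap measured level to within 0.4° and 18.6 mm above the rim, using the rim height from the given dimensions. I then raised it about 1.5 mm, to about 20 mm.

I did not take another picture after that last small raise. The top camera could not see the cap under the gripper at the end. The centring (about 0.5 mm) therefore rests on the tool position and the cap position measured before the grasp. The other objects were not touched.

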